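Press the lid home on an ink tin through the guard window

ROBOT

A 7-joint arm with a two-finger parallel gripper is mounted at the origin on a cart in front of the work surface, level with it; the furniture and walls round the work are solid. World frame = base frame: x ahead of the robot, y to its left, z up, the work surface at z = 0. Lengths are in m, angles in degrees, forces in N, time in s.
With the tool pointing down it reaches from about 0.425 to 0.875 m from the base axis. Payload 4.7 kg.
Tool frame: the origin (TCP) lies between the finger pads; the fingertips stand 19 mm ahead of it and the grasp point (between the pads) is the TCP; x points along the fingers, z is the direction in which the jaws open and shut, and the axes are right-handed (so a half turn about x gives the same grasp; the last joint's range is limited). The gripper opens to 87 mm and grips with 3 to 60 N. Pads are 19 mm wide; open, the fingers measure 117 mm over their backs; the gripper's body (75 mm by 190 mm) begins 51 mm behind the grasp point.
Start: joints at [69.276, 18.392, -4.016, 83.108, 1.295, 78.541, -3.26], TCP at [0.239, -0.605, 0.242] pointing down, gripper open.
Joint ranges: [-163.93, 163.93], [-17.29, 119.83], [-79.2, 71.16], [3.27, 140.29], [-89.18, 269.18], [5.43, 117.66], [-154.24, 154.24]. Speed limits (degrees/s): [147.25, 147.25, 180, 180, 180, 180, 180].

INTERFACE

Orientations are given as [roll, pitch, yaw] about the fixed x, y, z axes, in that order (R = Rz(yaw) Ry(pitch) Rx(roll)).
In Python, from cell import monitor, read_camera, camera_model, env, regions_of gives the robot as it stands. The module is installed in compiled form; this text tells all that it offers.
- The arm moves only by the tool step_arm, never from a script. Its argument "deltas" is a list of rows, each a list of 5 numbers: the gripper's target within -1 to 1 (fully open at 1, half-way at 0, shut at -1), then the shift along the tool's x, y, z in m, then the turn about the tool's x in degrees. A call has 1 to 12 rows; each row is the pose to reach, as a shift and turn from the pose commanded when the call began, along the tool's axes at that moment; what a row does not reach only later rows make up. A row lasts 1/8 s, in which the tool goes at most 62.5 mm and 10.7 degrees, less where a joint would pass 70% of its speed; a pose out of reach is approached as far as the arm can. A call with a gripper value outside its range is refused whole. The fingers move at their own pace and stop on an object; "newtons" is the grip in N (left out, the last holds). Time passes only in rows, so rows that repeat a pose let the fingers close. It gives the time, the measured TCP pose, the force and the opening at its end, in the units of the state.
- monitor.get_obs(): the state, without advancing time (a new reading comes with each control period).
- read_camera(name): name is "scene" or "top" or "wrist"; returns (picture, depth): 400x640x3 uint8, red, green, blue; 400x640 float32, m along the optical axis (not along the pixel's ray), 0 where there is no reading.
- camera_model(name): a dict with "fx", "fy", "cx", "cy" (pixels), "xyz" and "attitude" of the camera in the world. Camera axes: x right, y down, z forward; pixel columns grow to the right and rows downward; lengths in m; the calibration is good to about 2 mm. The wrist camera is an equidistant fisheye: a pixel r from the principal point sees the ray r / f radians off the axis. A picture is of the moment at which its call begins: read the wrist's pose just before it. camera_model takes no time and is no camera call; for the wrist camera it gives the pose at the moment of the call.
- env.sign_off(): hands the job in, once; it reports no verdict.
Trained networks look in the newest picture that a camera, given by its name, has taken for a name from the list of things; names that differ only in an ending like _2 or _b are one class to them, and where a whole thing is asked for, a point or a joint stands for the part that bears it (a point fixed in the world has none). Each returns a list of dicts, best first, with "p" (0 to 1); they miss things now and then, are a little off and sometimes report something else, mostly with a low value. They report only what shows in the picture. A call takes as long as a camera call. They do not tell look-alikes from the thing itself.
- regions_of(camera, thing): "pixels" (400x640 bool, what is visible of it) and "pixel" ([column, row] in pixels, amid what is visible of it).
The state is a dict: "time_s": time; "qpos": joint angles; "joint_velocities": joint speeds; "effort": joint torques, N m; "tool_pos": TCP position; "tool_rot": TCP orientation; "force": force on the tool from outside, world axes, zero at the start; "wrist_torque": the same for the moment, N m; "grip_width": finger opening in m.
Only numpy, scipy, OpenCV 4.12 (cv2) and the standard library are available. Lean on these libraries where they do the work, as an engineer would, in place of code of your own. Each camera call takes 0.05 s, during which the arm holds its last target. There are 200 camera calls.

TASK

Close the ink tin in the bench lid press: push the shuttle fully in by its finger loop, then reach down through the guard window, press the hand lever all the way down so that the lid goes fully home, and let the lever spring back up. Last, slide the shuttle all the way out again by its loop, with the closed tin still sitting in its nest. Touch neither the guard nor the tin itself with the robot, and leave the two ink tins and the loupe standing nearby as they are.

Things in the scene. Friction and masses are not known exactly. Their poses are not given: they have to be found in the camera images.
- loop (a point): centre of the finger loop: a level rectangle of 10 mm steel rod at the shuttle's outer end, rod centreline at this height, 45 mm above the bench. Opening 52 mm along the slide (y), 76 mm across (x), only bench below. Axes of the press: shuttle goes in along -y, out along +y, z up. With the shuttle home, the guard's side is 88 mm away in -y and higher: keep the gripper's long side across the slide
- nest (a point): centre of the nest on the aluminium shuttle tray (85 x 90 mm), on the tray's top face, 20 mm above the bench: a 5 mm high ring, 71 mm inside, in which the tin stands. It lies 140 mm from the loop in -y. Axes as for loop
- shuttle (a joint): travel of the shuttle in m: 0 is all the way out, 0.090 is fully home against its stop, with the tin below the ram. About 2.5 N friction, stays where it is left
- window (a point): centre of the hand window in the level top of the dark sheet-steel guard, on its upper face, 143 mm above the bench. The opening is 74 mm along x and 84 mm along y; sheet 3 mm thick. Axes of the press: x from the front (robot side) to the rear, y towards the side where the shuttle comes out, z up
- guard: the dark sheet-steel guard, a hood 203 x 104 x 52 mm round the hand lever, its top 143 mm above the bench, with the window in the front half of its top. Origin on the bench under the press (the window's centre is at x -46 mm, y 0, z 143 mm). The robot must not touch it
- lever_pad (a point): centre of the top face of the black ribbed rubber pad (44 mm along x, 54 mm along y) on the free end of the hand lever, centred under the window and 13 mm below the guard's upper face when up
- lever (a joint): angle of the hand lever in rad: 0 up, about 0.157 when the lid is home, stop at 0.165. The lever is hinged at the rear, 131 mm from the pad's centre, so the pad sinks about 21 mm. A spring of about 3 to 5 N at the pad brings it up by itself; pressing the lid home takes about 8 to 15 N at the pad
- tin: the plain steel ink tin, 68 mm across and 30 mm high without its lid; origin at the centre of its underside, z up
- lid_top (a point): centre of the top rim plane of the aluminium slip lid, 70 mm across; 37 mm above the tin's underside while it sits proud, 32 mm when home
- lid (a joint): how far the lid has been pressed on, in m: 0 proud, 0.005 fully home; it is tight (about 14 N) and stays where it is pressed
- ink_tin_2: closed ink tin with a label, 70 mm across, 34 mm high, beside the slideway at the rear; a bystander; origin at its underside
- ink_tin_5: closed ink tin with a label, 68 mm across, 30 mm high, farther out beside the slideway; a bystander; origin at its underside
- loupe: small black loupe, 42 mm across, 40 mm high, in front of the slideway; a bystander; origin at its underside
Mind the look-alikes: they are no part of the job. What is shaped like the tin but pink or red is not meant.

How it is judged:
By the outcome, as a careful person would: the job done as asked, in the order asked, and still so for the second after the job is handed in, with the robot touching nothing.
It also fails if it takes over 61 s, if anything falls off the work surface, if the arm or the gripper's body presses on something with over 40 N, if the wrist force passes 120 N, or if a joint passes its speed limit or range.

## Working session

There is one attempt and no reset: what is moved stays moved. The work goes in short steps, Python scripts to look and compute and a tool call to move; the robot and the scene stay as the last step left them, time stands still between calls to the robot, and variables do not carry over. Pictures are saved under pics/ and viewed, about 8 in all and at most 12, crops included, and the job is handed in when it is done.

Besides the shell and the picture viewer there is one more tool, called in YAML: its name, and indented under it one key for each argument. step_arm: Moves the arm, as the interface text tells. Its arguments: {"type":"object","properties":{"deltas":{"type":"array"},"newtons":{"type":"number"}},"required":["deltas"]}

```bash
mkdir -p pics
cat > h.py <<'E'
import numpy as np, cv2
from scipy.spatial.transform import Rotation as R
from cell import monitor, read_camera, camera_model, env, regions_of
def Rm(a):
    a=np.array(a,float)
    if a.shape==(3,3): return a
    if a.shape==(4,): raise SystemExit('quat?')
    return R.from_euler('xyz',a,degrees=True).as_matrix()
def pts(cam,depth,mask=None):
    m=camera_model(cam); v,u=np.nonzero((depth>0) if mask is None else (mask&(depth>0)))
    z=depth[v,u]; x=(u-m['cx'])/m['fx'];y=(v-m['cy'])/m['fy']
    return np.c_[x*z,y*z,z]@Rm(m['attitude']).T+np.array(m['xyz']), np.c_[u,v]
def save(n,p): cv2.imwrite('pics/'+n,p[:,:,::-1])
E
python3 - <<'E'
from h import *
o=monitor.get_obs(); print(o['tool_pos'],o['tool_rot'],o['time_s'])
for c in('scene','top'):
    print(c,camera_model(c)); p,d=read_camera(c); save(c+'1.png',p)
    for t in('loop','nest','guard','lever_pad','lid_top','tin','ink_tin_2','loupe'):
        for r in regions_of(c,t)[:4]:
            P,_=pts(c,d,r['pixels'])
            print(t,round(r['p'],2),np.round(r['pixel']),r['pixels'].sum(),np.round(np.median(P,0),3) if len(P) else None,np.round(P.min(0),3) if len(P) else'',np.round(P.max(0),3)if len(P) else'')
print(monitor.get_obs()['time_s'])
E
```

```text
[ 0.23831852 -0.60418504  0.24049018] [-177.0595028    89.89319575  114.47507645] 0.0
scene {'fx': 471.49437164684775, 'fy': 471.49437164684775, 'cx': 318.18010898890424, 'cy': 199.7049499810992, 'xyz': array([0.41297781, 0.9326167 , 0.60845377]), 'attitude': array([-1.26880308e+02,  1.16064757e-01, -1.67506218e+02])}
loop 0.64 [377. 241.] 1492 [0.45  0.291 0.045] [ 0.375  0.173 -0.003] [0.54  0.373 0.052]
nest 0.94 [380. 240.] 1743 [0.45  0.285 0.042] [ 0.375  0.173 -0.005] [0.54  0.373 0.052]
guard 0.67 [355. 151.] 4831 [0.514 0.14  0.133] [ 0.395 -0.15  -0.006] [0.662 0.205 0.146]
lever_pad 0.58 [380. 141.] 251 [0.472 0.091 0.13 ] [0.448 0.032 0.109] [0.498 0.116 0.132]
lid_top 0.71 [363. 206.] 733 [0.488 0.206 0.055] [0.455 0.1   0.011] [0.522 0.236 0.058]
lid_top 0.71 [268. 177.] 557 [0.704 0.119 0.035] [ 0.671  0.043 -0.002] [0.763 0.148 0.039]
tin 0.71 [361. 207.] 1037 [0.486 0.215 0.054] [0.453 0.109 0.01 ] [0.53  0.236 0.058]
tin 0.69 [241. 205.] 998 [0.731 0.234 0.034] [ 0.7    0.141 -0.002] [0.788 0.256 0.039]
tin 0.58 [268. 180.] 817 [0.701 0.128 0.034] [ 0.671  0.021 -0.
[... 1336 characters left out ...]
7 [350. 233.] 777 [0.487 0.199 0.056] [0.452 0.162 0.018] [0.521 0.234 0.063]
lid_top 0.6 [343. 130.] 635 [0.736 0.217 0.037] [0.703 0.187 0.029] [0.769 0.25  0.044]
lid_top 0.54 [321. 244.] 1492 [0.46  0.261 0.025] [ 0.377  0.14  -0.035] [0.544 0.369 0.06 ]
tin 0.9 [346. 126.] 725 [0.733 0.219 0.036] [ 0.701  0.184 -0.   ] [0.769 0.252 0.044]
tin 0.86 [356. 233.] 759 [0.486 0.197 0.056] [0.452 0.161 0.018] [0.52  0.232 0.063]
tin 0.79 [389. 140.] 703 [0.706 0.113 0.036] [0.672 0.078 0.003] [0.742 0.145 0.042]
ink_tin_2 0.69 [277. 207.] 690 [0.548 0.37  0.029] [ 0.515  0.338 -0.003] [0.584 0.409 0.035]
loupe 0.66 [357. 290.] 276 [0.354 0.181 0.039] [0.334 0.16  0.002] [0.373 0.2   0.044]
0.9
```

Run:
```python
import cv2
t=cv2.imread('pics/top1.png'); s=cv2.imread('pics/scene1.png')
cv2.imwrite('pics/top_crop.png',cv2.resize(t[100:320,230:480],None,fx=3,fy=2.7,interpolation=cv2.INTER_CUBIC))
```

```text
(no output)
```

View pics/top_crop.png

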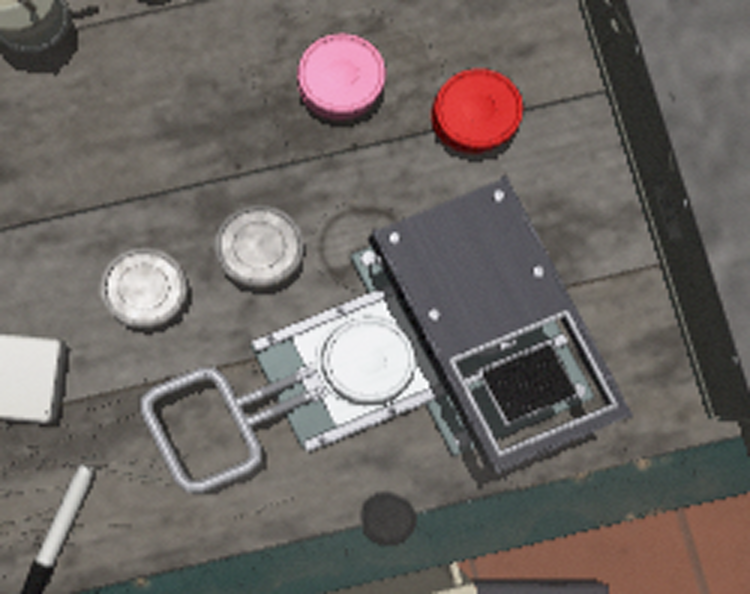

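View pics/scene1.png

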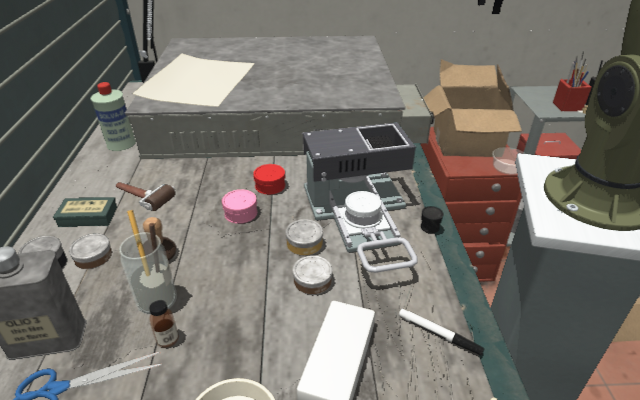

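The top view shows the press turned on the bench. Full-picture pixels:
- loop (298,259), with the bare silver lid and tin on the tray at (352,233) and the black pad in the guard window at (407,243)
- loupe (358,292) and the ink tins at (317,191) and (278,207)
- look-alikes: pink (344,128) and red (389,141), which I reject

The plain tin in the nest is the real one. Next I measure the axes.

```bash
cat >> h.py <<'E'
def fit(cam,d):
    P,uv=pts(cam,d); out={}
    def rect(Q):
        r=cv2.minAreaRect((Q[:,:2]*1000).astype(np.float32)); return r
    near=lambda c,r:np.hypot(P[:,0]-c[0],P[:,1]-c[1])<r
    g=P[(np.abs(P[:,2]-.143)<.008)&near((.53,.11),.16)]; out['guard']=(rect(g),np.median(g[:,2]),len(g))
    l=P[(np.abs(P[:,2]-.047)<.012)&near((.44,.31),.075)&(P[:,1]>.25)]; out['loop']=(rect(l),np.median(l[:,2]),len(l))
    t=P[(np.abs(P[:,2]-.057)<.008)&near((.488,.199),.05)]; out['lid']=(cv2.minEnclosingCircle((t[:,:2]*1000).astype(np.float32)),np.median(t[:,2]),np.median(t[:,:2],0),len(t))
    p=P[(np.abs(P[:,2]-.130)<.006)&near((.471,.091),.04)]; out['pad']=(rect(p),np.median(p[:,2]),np.median(p[:,:2],0),len(p))
    return out
E
python3 - <<'E'
from h import *
for c in('scene','top'):
    p,d=read_camera(c); f=fit(c,d)
    for k in f: print(c,k,f[k])
m=camera_model('wrist'); print(m)
E
```

```text
scene guard (((538.9249877929688, 61.77440643310547), (206.9226837158203, 223.75051879882812), 24.919097900390625), np.float64(0.14233347934853186), 2392)
scene loop (((434.2162780761719, 311.0210266113281), (95.92972564697266, 106.66838836669922), 23.88326644897461), np.float64(0.04787578526071645), 898)
scene lid (((488.0509033203125, 200.01498413085938), 36.27164077758789), np.float64(0.05478924297210552), array([0.48653166, 0.20376007]), 687)
scene pad (((471.40045166015625, 89.69895935058594), (45.201026916503906, 47.85067367553711), 24.7878475189209), np.float64(0.12948551485909954), array([0.47237684, 0.09055571]), 263)
top guard (((539.5642700195312, 60.15472412109375), (205.67529296875, 219.43197631835938), 24.53400993347168), np.float64(0.14359152010952614), 3646)
top loop (((435.63330078125, 308.06689453125), (96.075927734375, 107.5311050415039), 26.2872314453125), np.float64(0.049464896069637776), 633)
top lid (((487.4072570800781, 197.8956756591797), 34.777774810791016), np.float64(0.05601807077681742), array([0.48669107, 0.19843171]), 731)
top pad (((475.1023864746094, 92.9131851196289), (59.47716522216797, 57.383506774902344), 26.12009620666504), np.float64(0.130586268469987), array([0.47014484, 0.0922377 ]), 613)
{'fx': 309.70691628693146, 'fy': 309.70691628693146, 'cx': 317.0167831028374, 'cy': 201.68823462162703, 'xyz': array([ 0.30920435, -0.57674224,  0.38426775]), 'attitude': array([ 1.63834201e+02, -4.81179082e-02, -6.85195087e+01])}
```

Run:
```python
from h import *
for c in('scene','top'):
    p,d=read_camera(c); P,_=pts(c,d)
    for yaw in (23.5,24.5,25.5):
        Rz=R.from_euler('z',yaw,degrees=True).as_matrix()
        Q=(P-np.array([.4875,.199,0]))@Rz*1000  # press-aligned, at lid centre
        L=Q[(np.abs(Q[:,2]-46)<8)&(np.abs(Q[:,0])<65)&(Q[:,1]>95)&(Q[:,1]<190)]
        q=lambda a:np.round(np.percentile(a,[1,50,99]),1)
        outer=L[L[:,1]>np.percentile(L[:,1],98)-9]
        sl=np.polyfit(outer[np.abs(outer[:,0])<30][:,0],outer[np.abs(outer[:,0])<30][:,1],1)
        G=Q[(np.abs(Q[:,2]-143)<6)&(np.abs(Q[:,1]+90)<70)&(np.abs(Q[:,0])<160)]
        # side edge of guard (+y) as function of x
        ed=[(x,np.percentile(G[np.abs(G[:,0]-x)<6][:,1],98)) for x in range(-70,100,15)if (np.abs(G[:,0]-x)<6).sum()>10]
        sg=np.polyfit(*np.array(ed).T,1)
        print(c,yaw,'loop x',q(L[:,0]),'y',q(L[:,1]),'z',q(L[:,2]),'slope',np.round(np.degrees(sl[0]),2),'guard x',q(G[:,0]),'y',q(G[:,1]),'slope',np.round(np.degrees(sg[0]),2))
```

```text
scene 23.5 loop x [-50.6  -3.1  43. ] y [ 98.1 145.1 177.1] z [41.6 47.8 50.9] slope 1.19 guard x [-109.2   18.3   91.7] y [-141.4  -79.5  -35.1] slope 1.12
scene 24.5 loop x [-48.   -0.4  45.5] y [ 97.4 145.  176.8] z [41.6 47.8 50.9] slope 0.36 guard x [-110.5   17.1   90.3] y [-141.1  -79.9  -36. ] slope 0.16
scene 25.5 loop x [-45.5   2.5  47.9] y [ 97.6 144.6 176.8] z [41.6 47.8 50.9] slope -0.42 guard x [-111.7   15.6   88.8] y [-140.9  -80.4  -35.8] slope -0.93
top 23.5 loop x [-51.9  -4.   42.3] y [ 97.  134.9 174.1] z [44.3 49.5 53.4] slope 1.21 guard x [-109.2   19.6   91.2] y [-143.3  -90.1  -38.8] slope 0.99
top 24.5 loop x [-49.5  -1.8  44.8] y [ 97.  134.9 173.9] z [44.3 49.5 53.4] slope 0.56 guard x [-110.8   18.    89.6] y [-142.6  -90.4  -39.2] slope -0.04
top 25.5 loop x [-47.2   0.1  47.3] y [ 97.2 135.2 174. ] z [44.3 49.5 53.4] slope -0.35 guard x [-112.4   16.4   88.1] y [-142.3  -90.8  -39.1] slope -0.92
```

Run:
```python
from h import *
o=monitor.get_obs(); r=R.from_euler('xyz',o['tool_rot'],degrees=True).as_matrix()
print(o['tool_pos']); print(np.round(r,4))
print('angle of tool z in world',np.degrees(np.arctan2(r[1,2],r[0,2])))
H={}
for c in('scene','top'):
    p,d=read_camera(c); P,_=pts(c,d)
    for X in np.arange(.15,.9,.1):
        row=[]
        for Y in np.arange(-.75,.5,.1):
            s=P[(abs(P[:,0]-X)<.05)&(abs(P[:,1]-Y)<.05)]
            row.append('%5.2f'%np.percentile(s[:,2],98) if len(s)>5 else '  -  ')
        print(c,round(X,2),' '.join(row))
```

```text
[ 0.23856721 -0.60466475  0.24160323]
[[-0.000e+00  9.302e-01  3.671e-01]
 [-1.000e-04  3.671e-01 -9.302e-01]
 [-1.000e+00 -1.000e-04  1.000e-04]]
angle of tool z in world -68.46377139398835
scene 0.15 -0.03 -0.04 -0.12 -0.30   -     -    0.00  0.01  0.01  0.00   -     -     -  
scene 0.25 -0.11  0.23  0.25 -0.30   -     -     -     -     -   -0.00 -0.00 -0.00  0.01
scene 0.35 -0.11 -0.11 -0.12   -     -     -    0.11  0.10  0.00  0.04  0.04  0.05  0.02
scene 0.45   -     -     -     -     -    0.14  0.14  0.14  0.14  0.14  0.06  0.05  0.04
scene 0.55   -     -    0.14  0.14  0.14  0.14  0.14  0.14  0.14  0.14  0.12  0.03  0.03
scene 0.65  0.18   -    0.14  0.14  0.14  0.14  0.14  0.14  0.13  0.14  0.03  0.02  0.00
scene 0.75  0.18   -    0.14  0.14  0.14  0.14  0.14  0.14  0.14  0.04  0.04  0.00  0.14
scene 0.85  0.18   -     -    0.14  0.14  0.14  0.14  0.14  0.14  0.00  0.02  0.08  0.14
top 0.15   -   -0.26 -0.13 -0.33 -0.83 -0.83  0.00  0.00  0.00  0.00 -0.45 -0.45 -0.45
top 0.25   -   -0.18 -0.12 -0.30 -0.83 -0.83 -0.83 -0.83 -0.45  0.00  0.00  0.00  0.02
top 0.35 -0.34 -0.26 -0.16   -     -    0.11  0.11  0.06  0.00  0.04  0.03  0.05  0.02
top 0.45   -     -     -    0.00  0.06  0.14  0.14  0.14  0.15  0.15  0.06  0.05  0.04
top 0.55   -     -     -    0.14  0.14  0.14  0.14  0.14  0.15  0.15  0.06  0.03  0.03
top 0.65   -     -     -    0.14  0.14  0.14  0.14  0.14  0.04  0.15  0.03  0.00  0.00
top 0.75   -     -     -    0.14  0.14  0.14  0.14  0.14  0.14  0.04  0.04  0.00  0.13
top 0.85   -     -     -    0.14  0.14  0.14  0.14  0.14  0.14  0.00  0.02  0.08  0.14
```

```bash
cat >> h.py <<'E'
def rows(p0,a0,wps,g=-1):
    """p0 TCP, a0 world angle of tool z (tool pointing down); wps: list of (x,y,z,angle)"""
    a=np.radians(a0); xt=np.array([0,0,-1.]); zt=np.array([np.cos(a),np.sin(a),0]); yt=np.cross(zt,xt)
    for w in wps:
        d=np.array(w[:3])-p0; print([g]+[round(float(d@v),4) for v in(xt,yt,zt)]+[round(-(w[3]-a0),1)],end=',')
    print()
def state():
    o=monitor.get_obs(); r=Rm(o['tool_rot']); print(np.round(o['time_s'],2),np.round(o['tool_pos'],4),'a',np.round(np.degrees(np.arctan2(r[1,2],r[0,2])),2),'F',np.round(o['force'],1),'w',round(float(o['grip_width']),4)); return np.array(o['tool_pos']),np.degrees(np.arctan2(r[1,2],r[0,2]))
E
python3 - <<'E'
from h import *
p,a=state()
n=22; W=[]
for i in range(1,n+1):
    s=i/n; th=np.radians(-68.5+s*(37.25+68.5)); rr=.65+s*(.5386-.65); W.append((rr*np.cos(th),rr*np.sin(th),.25 if i<21 else .22,a+s*(24.8-a)))
rows(p,a,W[:11]); rows(np.array(W[10][:3]),W[10][3],W[11:])
print(W[10])
E
```

```text
1.2 [ 0.2385 -0.6047  0.2416] a -68.47 F [ 0.4  0.6 -0.5] w 0.0871
[-1, -0.0084, 0.0537, -0.0073, np.float64(-4.2)],[-1, -0.0084, 0.1066, -0.0191, np.float64(-8.5)],[-1, -0.0084, 0.1578, -0.0351, np.float64(-12.7)],[-1, -0.0084, 0.2071, -0.0553, np.float64(-17.0)],[-1, -0.0084, 0.2541, -0.0794, np.float64(-21.2)],[-1, -0.0084, 0.2986, -0.1071, np.float64(-25.4)],[-1, -0.0084, 0.3403, -0.1382, np.float64(-29.7)],[-1, -0.0084, 0.3788, -0.1725, np.float64(-33.9)],[-1, -0.0084, 0.414, -0.2096, np.float64(-38.2)],[-1, -0.0084, 0.4457, -0.2492, np.float64(-42.4)],[-1, -0.0084, 0.4737, -0.2911, np.float64(-46.6)],
[-1, 0.0, 0.0483, -0.0124, np.float64(-4.2)],[-1, 0.0, 0.095, -0.0288, np.float64(-8.5)],[-1, 0.0, 0.1398, -0.0488, np.float64(-12.7)],[-1, 0.0, 0.1823, -0.0724, np.float64(-17.0)],[-1, 0.0, 0.2223, -0.0993, np.float64(-21.2)],[-1, 0.0, 0.2596, -0.1292, np.float64(-25.4)],[-1, 0.0, 0.2939, -0.1618, np.float64(-29.7)],[-1, 0.0, 0.325, -0.1969, np.float64(-33.9)],[-1, 0.0, 0.3528, -0.2342, np.float64(-38.2)],[-1, 0.03, 0.3771, -0.2734, np.float64(-42.4)],[-1, 0.03, 0.3978, -0.3141, np.float64(-46.6)],
(np.float64(0.5723377247454234), np.float64(-0.16006879406440225), 0.25, np.float64(-21.8342465600024))
```

step_arm:
  deltas:
    - [-1,-0.01,0.054,-0.007,-4.2]
    - [-1,-0.01,0.107,-0.019,-8.5]
    - [-1,-0.01,0.158,-0.035,-12.7]
    - [-1,-0.01,0.207,-0.055,-17]
    - [-1,-0.01,0.254,-0.079,-21.2]
    - [-1,-0.01,0.299,-0.107,-25.4]
    - [-1,-0.01,0.34,-0.138,-29.7]
    - [-1,-0.01,0.379,-0.173,-33.9]
    - [-1,-0.01,0.414,-0.21,-38.2]
    - [-1,-0.01,0.446,-0.249,-42.4]
    - [-1,-0.01,0.474,-0.291,-46.6]
  newtons: 20

```text
time_s: 2.58
tool_pos: [0.5732, -0.1584, 0.2516]
tool_rot: [6.7, 90.0, -15.0]
force: [-0.1, -0.2, -0.0]
grip_width: 0.0002
```

step_arm:
  deltas:
    - [-1,0,0.048,-0.012,-4.2]
    - [-1,0,0.095,-0.029,-8.5]
    - [-1,0,0.14,-0.049,-12.7]
    - [-1,0,0.182,-0.072,-17]
    - [-1,0,0.222,-0.099,-21.2]
    - [-1,0,0.26,-0.129,-25.4]
    - [-1,0,0.294,-0.162,-29.7]
    - [-1,0,0.325,-0.197,-33.9]
    - [-1,0,0.353,-0.234,-38.2]
    - [-1,0.03,0.377,-0.273,-42.4]
    - [-1,0.03,0.398,-0.314,-46.6]
    - [-1,0.03,0.398,-0.314,-46.6]

```text
time_s: 4.08
tool_pos: [0.4259, 0.3301, 0.2218]
tool_rot: [88.7, 89.9, 113.9]
force: [0.9, -0.4, 0.4]
grip_width: 0.0003
```

```bash
cat >> h.py <<'E'
def wpts(m,d,mask=None):
    v,u=np.nonzero((d>0) if mask is None else (mask&(d>0)))
    x,y=u-m['cx'],v-m['cy']; r=np.hypot(x,y)+1e-9; th=r/m['fx']; z=d[v,u]; k=z*np.tan(th)/r
    return np.c_[x*k,y*k,z]@Rm(m['attitude']).T+np.array(m['xyz']), np.c_[u,v]
E
python3 - <<'E'
from h import *
state(); m=camera_model('wrist'); p,d=read_camera('wrist'); save('w1.png',p)
P,_=wpts(m,d)
yaw=24.8; Rz=R.from_euler('z',yaw,degrees=True).as_matrix()
Q=(P-np.array([.4875,.199,0]))@Rz*1000
q=lambda a:np.round(np.percentile(a,[1,50,99]),1)
L=Q[(abs(Q[:,2]-45)<9)&(abs(Q[:,0])<65)&(Q[:,1]>95)&(Q[:,1]<190)]; print('loop',len(L),q(L[:,0]),q(L[:,1]),q(L[:,2]))
T=Q[(abs(Q[:,2]-57)<6)&(np.hypot(Q[:,0],Q[:,1])<45)]; print('lid',len(T),q(T[:,0]),q(T[:,1]),q(T[:,2]))
B=L[abs(L[:,0])<20]; print('inner bars y',np.histogram(B[:,1],bins=range(95,190,5)))
E
```

```text
4.08 [0.4259 0.3301 0.2218] a 25.2 F [ 0.9 -0.4  0.4] w 0.0003
loop 2405 [-49.4  -2.6  44.7] [ 96.9 141.5 175.9] [44.5 48.7 50.8]
lid 107 [-13.9  -0.4  12.1] [-23.8 -20.1 -15.4] [53.2 54.8 56.6]
inner bars y (array([ 68,  63, 149, 143,   0,   0,   0,   0,   0,   0,   0,   0,   0,
         0, 118, 220,  41,   0]), array([ 95, 100, 105, 110, 115, 120, 125, 130, 135, 140, 145, 150, 155,
       160, 165, 170, 175, 180, 185]))
```

View pics/w1.png

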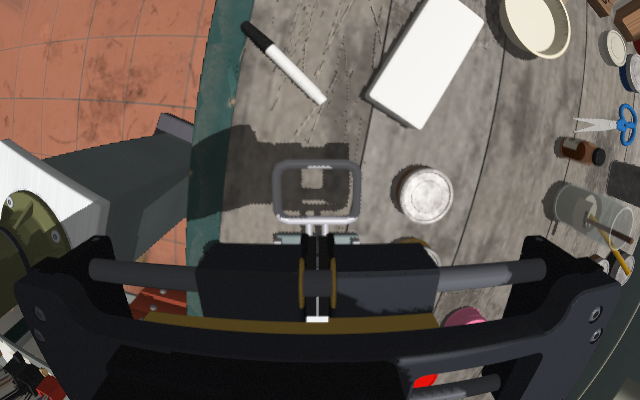

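The wrist view shows the loop at (317,190). Its bars lie where the given sizes say they should, with the centre about 5 mm from the TCP in -y. I go down into it.

step_arm:
  deltas:
    - [-1,0.05,-0.005,-0.001,0]
    - [-1,0.1,-0.005,-0.001,0]
    - [-1,0.13,-0.005,-0.001,0]
    - [-1,0.15,-0.005,-0.001,0]
    - [-1,0.172,-0.005,-0.001,0]
    - [-1,0.172,-0.005,-0.001,0]

```text
time_s: 4.88
tool_pos: [0.4307, 0.3202, 0.0485]
tool_rot: [-169.0, 89.9, -144.3]
force: [-0.1, 0.2, 0.5]
grip_width: 0.0002
```

step_arm:
  deltas:
    - [-1,0,-0.005,0,0]
    - [-1,0,-0.01,0,0]
    - [-1,0,-0.014,0,0]
    - [-1,0,-0.018,0,0]
    - [-1,0,-0.022,0,0]
    - [-1,0,-0.03,0,0]
    - [-1,0,-0.038,0,0]
    - [-1,0,-0.046,0,0]

```text
time_s: 5.88
tool_pos: [0.4503, 0.279, 0.0495]
tool_rot: [-26.7, 90.0, -1.9]
force: [-0.7, 3.0, 1.8]
grip_width: 0.0005
```

step_arm:
  deltas:
    - [-1,0,-0.01,0,0]
    - [-1,0,-0.02,0,0]
    - [-1,0,-0.03,0,0]
    - [-1,0,-0.038,0,0]
    - [-1,0,-0.044,0,0]
    - [-1,0,-0.048,0,0]
    - [-1,0,-0.05,0,0]
    - [-1,0,-0.05,0,0]

```text
time_s: 6.88
tool_pos: [0.4706, 0.2337, 0.0493]
tool_rot: [-151.0, 89.9, -126.3]
force: [-0.4, 1.9, -0.2]
grip_width: 0.0005
```

step_arm:
  deltas:
    - [-1,0,-0.002,0,0]
    - [-1,0,-0.004,0,0]
    - [-1,0,-0.004,0,0]

```text
time_s: 7.25
tool_pos: [0.4722, 0.2301, 0.0493]
tool_rot: [-160.8, 89.9, -136.1]
force: [-0.9, 2.9, 0.5]
grip_width: 0.0009
```

step_arm:
  deltas:
    - [-1,0,-0.002,0,0]
    - [-1,0,-0.004,0,0]
    - [-1,0,-0.004,0,0]

```text
time_s: 7.62
tool_pos: [0.4724, 0.2298, 0.0494]
tool_rot: [96.2, 89.8, 121.1]
force: [-4.1, 7.3, 0.0]
grip_width: 0.0003
```

step_arm:
  deltas:
    - [-1,0,-0.003,0,0]
    - [-1,0,-0.003,0,0]

```text
time_s: 7.88
tool_pos: [0.4724, 0.2296, 0.0494]
tool_rot: [90.6, 89.6, 115.6]
force: [-6.1, 13.9, -1.0]
grip_width: 0.0006
```

Run:
```python
from h import *
state()
yaw=24.8; Rz=R.from_euler('z',yaw,degrees=True).as_matrix(); q=lambda a:np.round(np.percentile(a,[1,50,99]),1)
for c in('scene','top'):
    p,d=read_camera(c); save(c+'2.png',p); P,_=pts(c,d); Q=(P-np.array([.4875,.199,0]))@Rz*1000
    L=Q[(abs(Q[:,2]-45)<9)&(abs(Q[:,0])<60)&(Q[:,1]>25)&(Q[:,1]<110)]; print(c,'loop y',len(L),q(L[:,0]),q(L[:,1]))
    W=Q[(abs(Q[:,2]-130)<6)&(abs(Q[:,0]+57)<40)&(abs(Q[:,1]+90)<40)]; print('pad',len(W),q(W[:,0]),q(W[:,1]),q(W[:,2]))
```

```text
7.88 [0.4724 0.2296 0.0494] a 24.92 F [-6.1 13.9 -1. ] w 0.0006
scene loop y 567 [-47.1   2.1  46.5] [25.3 69.6 87.1]Traceback (most recent call last):
  File "<stdin>", line 7, in <module>
  File "<stdin>", line 3, in <lambda>
    return _quantile_unchecked(
        a, q, axis, out, overwrite_input, method, keepdims, weights)
    return _ureduce(a,
                    func=_quantile_ureduce_func,
    ...<5 lines>...
                    overwrite_input=overwrite_input,
                    method=method)
    r = func(a, **kwargs)
    result = _quantile(arr,
                       quantiles=q,
    ...<2 lines>...
                       out=out,
                       weights=wgt)
    slices_having_nans = np.isnan(arr[-1, ...])
                                  ~~~^^^^^^^^^
IndexError: index -1 is out of bounds for axis 0 with size 0
```

The shuttle is home: 15 N against the stop, and the loop's outer edge moved 89.7 mm. I back off, lift, and move to look at the window.

step_arm:
  deltas:
    - [-1,0,0.01,0,0]
    - [-1,0,0.02,0,0]
    - [-1,0,0.02,0,0]
    - [-1,-0.04,0.02,0,0]
    - [-1,-0.09,0.02,0,0]
    - [-1,-0.14,0.02,0,0]
    - [-1,-0.19,0.02,0,0]
    - [-1,-0.19,0.02,0,0]

```text
time_s: 8.93
tool_pos: [0.4695, 0.2428, 0.2437]
tool_rot: [-15.7, 89.5, 9.0]
force: [0.2, 0.2, -0.3]
grip_width: 0.0003
```

step_arm:
  deltas:
    - [-1,0,-0.04,-0.012,0]
    - [-1,0,-0.08,-0.025,0]
    - [-1,0,-0.12,-0.037,0]
    - [-1,0,-0.16,-0.048,0]
    - [-1,0,-0.188,-0.056,0]
    - [-1,0,-0.188,-0.056,0]
    - [-1,0,-0.188,-0.056,0]

```text
time_s: 9.8
tool_pos: [0.4944, 0.0487, 0.2389]
tool_rot: [139.7, 89.9, 164.5]
force: [0.0, 0.3, -0.8]
grip_width: 0.0005
```

Run:
```python
from h import *
state(); m=camera_model('wrist'); p,d=read_camera('wrist'); save('w2.png',p)
P,uv=wpts(m,d)
yaw=24.8; Rz=R.from_euler('z',yaw,degrees=True).as_matrix(); q=lambda a:np.round(np.percentile(a,[1,50,99]),1)
Q=(P-np.array([.4875,.199,0]))@Rz*1000
print(((P[:1]*0+monitor.get_obs()['tool_pos']-np.array([.4875,.199,0]))@Rz*1000).round(1))
for r in regions_of('wrist','lever_pad')[:2]:
    A,_=wpts(m,d,r['pixels']); A=(A-np.array([.4875,.199,0]))@Rz*1000; print('pad',r['p'],r['pixel'],q(A[:,0]),q(A[:,1]),q(A[:,2]))
G=Q[(abs(Q[:,2]-143)<5)&(abs(Q[:,1]+90)<80)&(abs(Q[:,0]+30)<120)]
print('guard',q(G[:,0]),q(G[:,1]),q(G[:,2]))
for X in(-75,-57,-40): 
    s=np.sort(G[abs(G[:,0]-X)<4][:,1]); i=np.argmax(np.diff(s)); print('y gap at x',X,s[i],s[i+1])
for Y in(-120,-105,-90,-75,-60): 
    s=np.sort(G[abs(G[:,1]-Y)<4][:,0]); i=np.argmax(np.diff(s)); print('x gap at y',Y,s[i],s[i+1])
```

```text
9.8 [0.4944 0.0487 0.2389] a 24.76 F [ 0.   0.3 -0.8] w 0.0005
[[ -56.5 -138.8  239.1]]
pad 0.86 [312.0, 146.4] [-85.2 -60.5 -25.1] [-118.6  -89.7  -62.5] [ 12.5 129.6 131.6]
pad 0.66 [254.3, 30.8] [-148.3 -128.1 -109.8] [19.5 37.  59.1] [ 2.7 37.1 40.2]
guard [-111.5   11.1   88. ] [-141.6  -87.9  -39.3] [140.9 142.7 144.8]
y gap at x -75 -131.92620684217772 -49.359128590296976
y gap at x -57 -132.21871902345544 -48.0861768668209
y gap at x -40 -132.2870982992396 -48.007230663495456
x gap at y -120 -98.00283242403172 -24.658446554174027
x gap at y -105 -98.30663939153334 -24.43620297472737
x gap at y -90 -98.41810280237628 -25.24406275522803
x gap at y -75 -98.51978905969386 -25.07313167960574
x gap at y -60 -98.39422519205239 -25.13640653023964
```

View pics/w2.png

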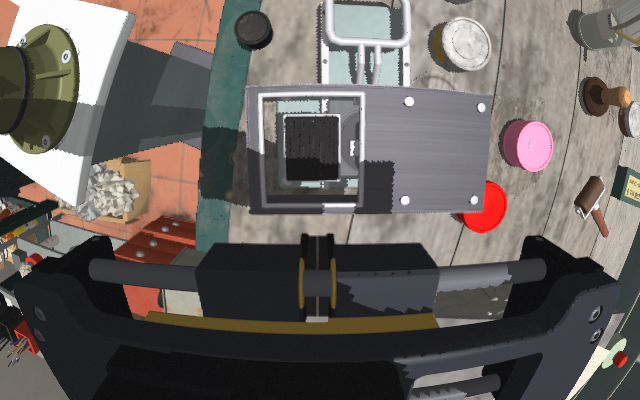

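The wrist view shows the window with the pad in it at (312,147). The opening measures 73.5 x 84 mm, which matches, and its centre is 49 mm in +y and 5 mm in -x from the TCP. I move above it and go down.

step_arm:
  deltas:
    - [-1,0,0.025,-0.003,0]
    - [-1,0,0.049,-0.005,0]
    - [-1,0,0.049,-0.005,0]
    - [-1,0,0.049,-0.005,0]
    - [-1,0.03,0.049,-0.005,0]
    - [-1,0.05,0.049,-0.005,0]
    - [-1,0.05,0.049,-0.005,0]

```text
time_s: 10.78
tool_pos: [0.4689, 0.0897, 0.1882]
tool_rot: [156.3, 89.8, -179.0]
force: [0.2, -0.4, -0.5]
grip_width: 0.0008
```

Run:
```python
from h import *
p,a=state(); Rz=R.from_euler('z',24.8,degrees=True).as_matrix(); print(((p-np.array([.4875,.199,0]))@Rz*1000).round(1), monitor.get_obs()['tool_rot'])
```

```text
10.78 [0.4689 0.0897 0.1882] a 24.68 F [ 0.2 -0.4 -0.5] w 0.0008
[-62.7 -91.4 188.2] [ 156.32655499   89.8144845  -178.99827064]
```

step_arm:
  deltas:
    - [-1,0.015,0.001,0.001,0]
    - [-1,0.03,0.001,0.001,0]
    - [-1,0.036,0.001,0.001,0]
    - [-1,0.042,0.001,0.001,0]
    - [-1,0.046,0.001,0.001,0]
    - [-1,0.046,0.001,0.001,0]

```text
time_s: 11.52
tool_pos: [0.47, 0.0918, 0.1435]
tool_rot: [-178.0, 90.0, -153.2]
force: [-2.3, -0.2, 3.6]
grip_width: 0.0005
```

step_arm:
  deltas:
    - [-1,0.004,0,0,0]
    - [-1,0.007,0,0,0]
    - [-1,0.01,0,0,0]
    - [-1,0.012,0,0,0]
    - [-1,0.012,0,0,0]

```text
time_s: 12.15
tool_pos: [0.4708, 0.092, 0.1325]
tool_rot: [-50.1, 89.9, -25.3]
force: [-3.8, -1.1, 10.1]
grip_width: 0.0003
```

step_arm:
  deltas:
    - [-1,0.002,0,0,0]
    - [-1,0.004,0,0,0]
    - [-1,0.005,0,0,0]
    - [-1,0.005,0,0,0]

```text
time_s: 12.65
tool_pos: [0.4711, 0.0922, 0.129]
tool_rot: [-63.0, 89.9, -38.2]
force: [-7.6, -0.6, 20.0]
grip_width: 0.0004
```

step_arm:
  deltas:
    - [-1,0.001,0,0,0]
    - [-1,0.002,0,0,0]
    - [-1,0.002,0,0,0]

```text
time_s: 13.02
tool_pos: [0.4712, 0.0922, 0.1284]
tool_rot: [-82.3, 89.9, -57.6]
force: [-13.0, -2.7, 30.8]
grip_width: 0.0006
```

step_arm:
  deltas:
    - [-1,0.001,0,0,0]
    - [-1,0.002,0,0,0]
    - [-1,0.002,0,0,0]

```text
time_s: 13.4
tool_pos: [0.4713, 0.0922, 0.128]
tool_rot: [-94.2, 89.8, -69.5]
force: [-17.0, -3.5, 43.2]
grip_width: 0.0001
```

The force rises steeply with no further travel, so the lever is at its stop. I let it up.

step_arm:
  deltas:
    - [-1,-0.006,0,0,0]
    - [-1,-0.012,0,0,0]
    - [-1,-0.018,0,0,0]
    - [-1,-0.024,0,0,0]
    - [-1,-0.03,0,0,0]
    - [-1,-0.045,0,0,0]
    - [-1,-0.07,0,0,0]
    - [-1,-0.11,0,0,0]
    - [-1,-0.115,0,0,0]
    - [-1,-0.115,0,0,0]

```text
time_s: 14.65
tool_pos: [0.4704, 0.0918, 0.2378]
tool_rot: [-48.6, 90.0, -23.9]
force: [-0.5, 0.4, -0.9]
grip_width: 0.0006
```

step_arm:
  deltas:
    - [-1,0,-0.03,0,0]
    - [-1,0,-0.049,0,0]
    - [-1,0,-0.049,0,0]
    - [-1,0,-0.049,0,0]

```text
time_s: 15.15
tool_pos: [0.4903, 0.0484, 0.2371]
tool_rot: [119.4, 89.9, 144.1]
force: [-1.2, 0.4, 0.5]
grip_width: 0.0003
```

Run:
```python
from h import *
state(); m=camera_model('wrist'); p,d=read_camera('wrist'); save('w3.png',p)
Rz=R.from_euler('z',24.8,degrees=True).as_matrix(); q=lambda a:np.round(np.percentile(a,[1,10,50,90,99]),1)
f=lambda P:(P-np.array([.4875,.199,0]))@Rz*1000
print(f(np.array(monitor.get_obs()['tool_pos'])).round(1))
Q=f(wpts(m,d)[0])
A=Q[(abs(Q[:,0]+61)<15)&(abs(Q[:,1]+90)<20)]; print('pad z',q(A[:,2]))
L=Q[(abs(Q[:,2]-45)<9)&(abs(Q[:,0])<55)&(Q[:,1]>0)&(Q[:,1]<100)]; print('loop',q(L[:,0]),q(L[:,1]))
p,d=read_camera('scene'); save('scene3.png',p)
cv2.imwrite('pics/s3c.png',cv2.resize(cv2.imread('pics/scene3.png')[110:290,220:470],None,fx=3,fy=3,interpolation=cv2.INTER_CUBIC))
```

```text
15.15 [0.4903 0.0484 0.2371] a 24.78 F [-1.2  0.4  0.5] w 0.0003
[ -60.5 -137.8  237.3]
pad z [128.4 129.7 305.1 311.6 312.3]
loop [-49.2 -45.1  -1.6  40.8  45.1] [ 1.2 11.5 22.1 59.9 71.9]
```

View pics/s3c.png

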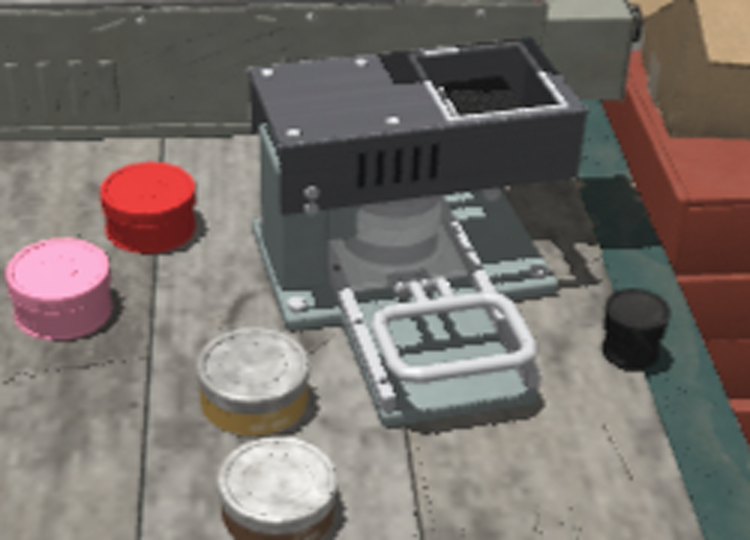

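The lever is up again (pad at 129 mm) and the tin is in the nest under the ram. Back to the loop.

step_arm:
  deltas:
    - [-1,0,0.04,0.012,0]
    - [-1,0,0.08,0.025,0]
    - [-1,0,0.12,0.037,0]
    - [-1,0,0.16,0.05,0]
    - [-1,0,0.188,0.059,0]
    - [-1,0,0.188,0.059,0]
    - [-1,0,0.188,0.059,0]

```text
time_s: 16.12
tool_pos: [0.4657, 0.2422, 0.2374]
tool_rot: [-119.4, 89.9, -94.6]
force: [0.1, -1.3, -0.5]
grip_width: 0.0003
```

Run:
```python
from h import *
state(); m=camera_model('wrist'); p,d=read_camera('wrist')
Rz=R.from_euler('z',24.8,degrees=True).as_matrix(); q=lambda a:np.round(np.percentile(a,[1,10,50,90,99]),1)
f=lambda P:(P-np.array([.4875,.199,0]))@Rz*1000
print(f(np.array(monitor.get_obs()['tool_pos'])).round(1))
Q=f(wpts(m,d)[0])
L=Q[(abs(Q[:,2]-45)<9)&(abs(Q[:,0])<55)&(Q[:,1]>0)&(Q[:,1]<100)]; print('loop',q(L[:,0]),q(L[:,1]))
```

```text
16.12 [0.4657 0.2422 0.2374] a 24.73 F [ 0.1 -1.3 -0.5] w 0.0003
[ -1.6  47.8 237.4]
loop [-48.2 -43.3  -1.1  40.1  45. ] [ 1.7 16.1 46.5 82.5 85.5]
```

Loop centre is at y ≈ 50 (outer edge at 86) and the TCP is at 48. I go down and pull out.

step_arm:
  deltas:
    - [-1,0.05,0.002,0,0]
    - [-1,0.1,0.002,0,0]
    - [-1,0.14,0.002,0,0]
    - [-1,0.165,0.002,0,0]
    - [-1,0.188,0.002,0,0]
    - [-1,0.188,0.002,0,0]

```text
time_s: 16.92
tool_pos: [0.4641, 0.2425, 0.0479]
tool_rot: [-175.5, 89.8, -150.9]
force: [0.6, 0.4, 0.2]
grip_width: 0.0005
```

step_arm:
  deltas:
    - [-1,0,0.005,0,0]
    - [-1,0,0.01,0,0]
    - [-1,0,0.014,0,0]
    - [-1,0,0.018,0,0]
    - [-1,0,0.023,0,0]
    - [-1,0,0.03,0,0]
    - [-1,0,0.038,0,0]
    - [-1,0,0.046,0,0]
    - [-1,0,0.054,0,0]
    - [-1,0,0.062,0,0]
    - [-1,0,0.07,0,0]

```text
time_s: 18.3
tool_pos: [0.4354, 0.3087, 0.0495]
tool_rot: [-134.9, 90.0, -110.2]
force: [2.4, -2.0, 1.7]
grip_width: 0.0004
```

step_arm:
  deltas:
    - [-1,0,0.008,0,0]
    - [-1,0,0.015,0,0]
    - [-1,0,0.021,0,0]
    - [-1,0,0.026,0,0]
    - [-1,0,0.03,0,0]
    - [-1,0,0.032,0,0]
    - [-1,0,0.034,0,0]
    - [-1,0,0.034,0,0]

```text
time_s: 19.3
tool_pos: [0.4213, 0.3389, 0.0494]
tool_rot: [-151.7, 90.0, -127.0]
force: [1.6, -2.5, 1.3]
grip_width: 0.0004
```

step_arm:
  deltas:
    - [-1,0,0.002,0,0]
    - [-1,0,0.004,0,0]
    - [-1,0,0.006,0,0]
    - [-1,0,0.006,0,0]

```text
time_s: 19.8
tool_pos: [0.4211, 0.3393, 0.0493]
tool_rot: [-106.5, 89.5, -81.9]
force: [4.0, -13.3, 8.2]
grip_width: 0.0002
```

At the outer stop (14 N). I back off and lift clear.

step_arm:
  deltas:
    - [-1,0,-0.01,0,0]
    - [-1,0,-0.02,0,0]
    - [-1,0,-0.021,0,0]
    - [-1,0,-0.021,0,0]
    - [-1,-0.04,-0.021,0,0]
    - [-1,-0.09,-0.021,0,0]
    - [-1,-0.14,-0.021,0,0]
    - [-1,-0.19,-0.021,0,0]

```text
time_s: 20.8
tool_pos: [0.427, 0.3262, 0.2412]
tool_rot: [42.6, 90.0, 67.5]
force: [0.7, 0.2, 0.1]
grip_width: 0.0006
```

step_arm:
  deltas:
    - [-1,-0.02,0.05,0,0]
    - [-1,-0.04,0.1,0,0]
    - [-1,-0.04,0.15,0.02,0]
    - [-1,-0.04,0.16,0.04,0]
    - [-1,-0.04,0.16,0.04,0]

```text
time_s: 21.42
tool_pos: [0.3964, 0.4889, 0.2786]
tool_rot: [142.2, 89.9, 167.0]
force: [-0.1, -0.5, -0.1]
grip_width: 0.0004
```

Run:
```python
from h import *
state()
Rz=R.from_euler('z',24.8,degrees=True).as_matrix(); q=lambda a:np.round(np.percentile(a,[1,50,99]),1) if len(a) else None
f=lambda P:(P-np.array([.4875,.199,0]))@Rz*1000
for c in('scene','top'):
    p,d=read_camera(c); save(c+'4.png',p); Q=f(pts(c,d)[0])
    L=Q[(abs(Q[:,2]-45)<9)&(abs(Q[:,0])<60)&(Q[:,1]>95)&(Q[:,1]<200)]; print(c,'loop',len(L),q(L[:,0]),q(L[:,1]))
    T=Q[np.hypot(Q[:,0],Q[:,1])<25]; print('lid z',len(T),q(T[:,2])); T=Q[(abs(Q[:,2]-52)<7)&(np.hypot(Q[:,0],Q[:,1])<45)]; print('lid',q(T[:,0]),q(T[:,1]))
    A=Q[(abs(Q[:,0]+61)<15)&(abs(Q[:,1]+90)<20)]; print('pad z',q(A[:,2]))
cv2.imwrite('pics/s4c.png',cv2.resize(cv2.imread('pics/scene4.png')[110:290,220:470],None,fx=3,fy=3,interpolation=cv2.INTER_CUBIC))
```

```text
21.42 [0.3964 0.4889 0.2786] a 24.85 F [-0.1 -0.5 -0.1] w 0.0004
scene loop 846 [-47.2  -0.1  46.2] [ 97.1 144.9 176.8]
lid z 297 [47.7 50.1 52.3]
lid [-31.3   0.3  33.3] [-29.    5.3  34.8]
pad z [  9.2  11.9 129.9]
top loop 536 [-49.1  -1.8  45.5] [ 97.  135.1 174. ]
lid z 380 [47.3 51.3 55.1]
lid [-32.6  -0.4  31.7] [-33.6  -1.4  30.9]
pad z [ 11.  130.4 134.5]
```

View pics/s4c.png

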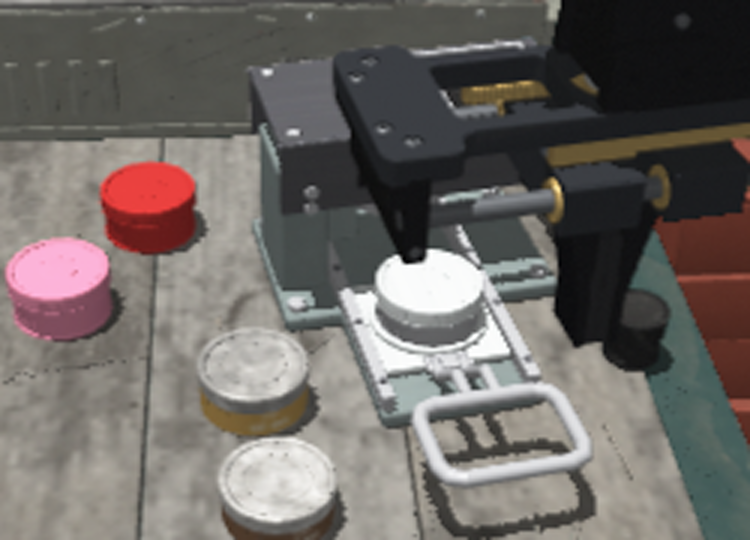

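Run:
```python
from h import *
print(env.sign_off())
```

```text
the job is handed in; nothing more can be done
None
```

The job is done and handed in at about 21.5 s of the 61 s allowed; no verdict came back.

**What I did:**
- I pushed the shuttle home with the closed fingers inside the loop. It moved about 90 mm and met its stop at about 15 N.
- I pressed the lever pad down through the centre of the window. It went about 20.6 mm down, until the force rose steeply to a peak of 43 N vertically at the fingertips.
- I lifted off and let the lever spring back up, then pulled the shuttle out by the loop to its outer stop, at about 14 N.

**Last checks:**
- **Loop:** its outer edge is back where it started, within a millimetre in both cameras.
- **Tin:** it stands in the nest with its lid about 4.7 mm lower than before in both cameras, against a nominal 5 mm. The before and after readings covered slightly different areas of the lid.
- **Lever:** the pad read about 129 mm high right after the press and 130 mm in the top view at the end, so it is up. The scene camera gave a meaningless pad height in the last check because the arm was in the way.
- **Bystanders:** both ink tins and the loupe look unmoved in the last picture. I did not re-measure them.
- **Guard:** no unexpected force showed in the readings at the end of each move.

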